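# Change over the bracket in the drilling fixture and hold the new one in the corner

## Robot

A 6-joint arm with a two-finger parallel gripper is mounted at the origin on the work surface. World frame = base frame: x ahead of the robot, y to its left, z up, the work surface at z = 0. Lengths are in mm, angles in rad, forces in N, time in s.
With the tool pointing down it reaches from about 350 to 975 mm from the base axis. Payload 7.1 kg.
Tool frame: the origin (TCP) lies midway between the tips of the shut fingers; the grasp point (between the pads) lies ctrl.grip_point_offset behind it (ctrl.grip_point_offset is the distance from the TCP to the grasp point, in mm); z points along the fingers, y is the line along which they close (so a half turn about z gives the same grasp; the last joint's range is limited). The gripper opens to 88 mm and grips with 3 to 60 N. Pads are 20 mm wide; open, the fingers measure 115 mm over their backs; the gripper's body (75 mm by 178 mm) begins 61 mm behind the grasp point.
Start: joints at [-1.246, 0.423, 1.63, -0, 1.089, -0.019], TCP at [210.684, -588.402, 197.075] pointing down, gripper open.
Joint ranges: [-3, 3], [-0.9, 2.11], [0.09, 2.58], [-1.31, 4.45], [0.11, 2.69], [-2.54, 2.54]. Speed limits (rad/s): [2.39, 2.39, 3.01, 3.14, 3.14, 3.14].

## Interface

Orientations are given as a rotation vector (axis times angle).
In Python, from workcell import ctrl gives the robot as it stands.
- The arm moves only by the tool apply_moves, never from a script. Its argument "targets" is a list of rows, each an object of numbers: "tx", "ty", "tz": the shift along the world's x, y, z in m; "spin": the turn about the world's z in degrees. In form: [{"tx": .., "ty": .., "tz": .., "spin": ..}, ...]. A call has exactly 8 rows; each row is the pose to reach, as a shift and turn from the pose commanded when the call began; what a row does not reach only later rows make up. A row lasts 1/10 s, in which the tool goes at most 50 mm and 8.59 degrees, less where a joint would pass 70% of its speed; a pose out of reach is approached as far as the arm can. A call with a gripper value outside its range is refused whole. "gripper" is the closure, from -1 (fully open) to 1 (shut), set as the call begins (left out, the last holds). The fingers move at their own pace and stop on an object; the grip force is fixed at half the most. Time passes only in rows, so rows that repeat a pose let the fingers close, or fill a call up. It gives the time, the measured TCP pose, the force, the opening and the grip force at its end, in the units of the state.
- ctrl.get_obs(): the state, without advancing time (a new reading comes with each control period).
- ctrl.get_image(name): name is "scene" or "side" or "wrist"; returns the picture (384x512x3 uint8, red, green, blue); there is no depth.
- ctrl.get_calibration(name): a dict with "fov_y" (degrees; the focal length in pixels is half the picture's height over the tangent of half this angle, whatever the lens; pixels are square), "cx", "cy" (the principal point, pixels), "rvec" (rotation vector, rad) and "tvec" (3), from world to camera coordinates, as OpenCV has them. Camera axes: x right, y down, z forward; pixel columns grow to the right and rows downward; lengths in mm; the calibration is good to about 2 mm. A picture is of the moment at which its call begins: read the wrist's pose just before it. get_calibration takes no time and is no camera call; for the wrist camera it gives the pose at the moment of the call.
- ctrl.close_job(): hands the job in; it is judged then, once.
Trained networks look in the newest picture that a camera, given by its name, has taken for a name from the list of things; names that differ only in an ending like _2 or _b are one class to them, and where a whole thing is asked for, a point or a joint stands for the part that bears it (a point fixed in the world has none). Each returns a list of dicts, best first, with "score" (0 to 1); they miss things now and then, are a little off and sometimes report something else, mostly with a low value. They report only what shows in the picture. A call takes as long as a camera call.
- ctrl.outline_of(name, camera): "pixels" (384x512 bool, what is visible of it) and "box" ([left, top, right, bottom] in pixels, round what is visible of it).
- ctrl.pinpoint(name, camera): "uv" ([column, row] in pixels: a listed point, or the origin of a listed thing).
The state is a dict: "t": time; "qpos": joint angles; "qvel": joint speeds; "joint_torque": joint torques, N m; "ee_pos": TCP position; "orientation": TCP orientation; "ft_force": force on the tool from outside, world axes, zero at the start; "moment": the same for the moment, N m; "width": finger opening in mm; "grasp_force": force on a finger pad.
Only numpy, scipy, OpenCV 4.12 (cv2) and the standard library are available. Lean on these libraries where they do the work, as an engineer would, in place of code of your own. Each camera call takes 0.05 s, during which the arm holds its last target. There are 200 camera calls.

## Task

The bracket in the drilling fixture is finished: lift it out and stand it on its foot in the free half of the tray, beside the one already there. Then load the undrilled bracket from the bench, foot flat on the fixture's plate and the free end of the foot towards the short end rail, and press it firmly into the corner so that it touches the back rail and the end rail at once. Finish while still holding it pressed there, ready for me to clamp it, and leave the other things where they are.

Things in the scene. Friction and masses are not known exactly. Their poses are not given: they have to be found in the camera images.
- fixture: drilling fixture, fixed: dark steel plate 135 x 275 mm, 15 mm thick, with two bright steel rails forming a locating corner and a toggle clamp at its -y end. Origin at the plate's underside, straight below the foot centre of a bracket that is fully home; x about away from the robot, y about to its left, z up
- fixture_corner (a point): the locating corner, where the two rails' faces would meet (the rails stop 8 to 10 mm short of it): at x = +25, y = +35, z = 15 mm of the fixture, on the plate's top; axes as the fixture's
- back_rail: the fixture's long back rail, 70 x 20 x 12 mm, on the plate, along y (y from -45 to +25 mm), locating face at x = +25 mm facing -x: a bracket's +x side goes against it. Rubbing on one rail (friction about 0.5 to 1) resists sliding along it towards the other. Origin and axes as the fixture's but 15 mm higher
- end_rail: the fixture's short end rail, 47 x 20 x 12 mm, on the plate, along x (x from -30 to +17 mm), locating face at y = +35 mm facing -y: a bracket's toe goes against it. Rubbing on one rail (friction about 0.5 to 1) resists sliding along it towards the other. Origin and axes as the fixture's but 15 mm higher
- clamp_nose (a point): nose of the fixture's push-pull toggle clamp, drawn back, rigid, not to be used: at x = 0, y = -98, z = 39 mm of the fixture, 63 mm behind a bracket that is home. The clamp runs from here in -y, 50 mm wide, its handle laid back to y = -231 mm, up to 98 mm above the table
- finished: finished aluminium angle bracket, two 9 mm holes through its foot; stands in the fixture, unclamped, 2 to 5 mm from the rails and about parallel to them. Foot 50 (x) x 70 (y) x 10 mm. Origin at the centre of the foot's underside; +y points from the upright to the foot's free end (the toe). 0.16 kg
- finished_upright (a point): middle of the top edge of the finished bracket's upright: a wall 50 mm wide (x) and 10 mm thick (y from -35 to -25 mm of the bracket), standing on the foot's -y end, top 60 mm above the foot's underside. Pinch it from above, closing along y, fingertips kept above the 10 mm foot
- blank: undrilled aluminium angle bracket, standing on its foot on the bench to the robot's right; same shape, size, origin and axes as the finished one but with a solid foot. About 0.16 kg. When home its axes are parallel to the fixture's, each pointing the same way
- blank_upright (a point): middle of the top edge of the undrilled bracket's upright, at x = 0, y = -30, z = 60 mm of the bracket; wall as on the finished one
- blank_corner (a point): the undrilled bracket's lower corner at x = +25, y = +35, z = 0 mm of the bracket: the toe corner that goes into the fixture's corner
- tray: grey plastic tray, fixed, 210 mm (x) x 160 mm (y) outside, 30 mm tall, walls and floor 3 mm thick, to the robot's left. Origin at the centre of its underside. Its near half (centre x = -50 mm, y = 0 of the tray) is free; a drilled bracket stands in the far half
- drilled_in_tray: bystander: a third aluminium angle bracket of the same shape, already drilled, standing on its foot in the far (+x) half of the tray; origin at the centre of the underside of its foot
- post_stand: bystander: 65 x 50 mm aluminium base, 10 mm thick, with a steel post 13 mm thick and a small black clamp block at 140 mm height, 170 mm tall in all; origin under the centre of the base
- brass_bush: bystander: upright brass cylinder 38 mm across, 40 mm tall, with a groove; origin at the centre of its underside
- flange: bystander: black stepped disc 90 mm across, 30 mm tall; origin at the centre of its underside
- foam_block: bystander: red block 70 x 50 x 35 mm with a small aluminium part on top (45 mm tall in all); origin at the centre of its underside
- caliper: bystander: digital caliper lying flat, 235 mm long along its x, 12 mm thick, up to 90 mm wide at the jaws; origin at the middle of its beam, at table height
- screwdriver: bystander: screwdriver lying flat, 190 mm long, under 35 mm thick; origin on the table under its middle

How it is judged (in metres and radians):
On the way, in this order (a step that is already met when the one before it is completed fails the run):
1. the finished bracket stands in the tray, let go (x of finished in the frame of tray between -0.085 and 0.085 m and y of finished in the frame of tray between -0.055 and 0.055 m and z of finished in the frame of tray below 0.008 m and angle between finished's own z axis and vertical below 0.1 rad and linear speed of finished below 0.03 m/s and contact force between the fingers and finished below 0.1 N), for 0.2 s.
2. the undrilled bracket is pressed against both rails, flat on the plate (horizontal distance between blank_corner and fixture_corner below 0.003 m and z of blank_corner in the frame of fixture_corner between -0.002 and 0.002 m and angle between the y axis of blank and the y axis of fixture, either way round below 0.03 rad and angle between blank's own z axis and vertical below 0.03 rad and contact force between blank and back_rail above 3 N and contact force between blank and end_rail above 3 N and contact force between the fingers and blank above 2 N), for 0.2 s.
At the end, for the whole second after the job is handed in: Undrilled bracket: toe corner within 3 mm of the locating corner (2 mm in height), parallel and level within 0.03 rad, pressed on each rail with over 3 N, fingers on it (over 2 N). Finished bracket: let go, at rest, upright within 0.1 rad on the tray floor (all of step 1 and all of step 2); the arm keeps its last pose, push and grip.
It fails at once if one of the other things on the bench or in the tray was moved more than 20 mm (distance of any of drilled_in_tray, post_stand, brass_bush, flange, foam_block, caliper, screwdriver from where it was at the start of the episode above 0.02 m).
It also fails if it takes over 67 s, if anything falls off the work surface, if the arm or the gripper's body presses on something with over 40 N, if the wrist force passes 120 N, or if a joint passes its speed limit or range.

## Working session

There is one attempt and no reset: what is moved stays moved. The work goes in short steps, Python scripts to look and compute and a tool call to move; the robot and the scene stay as the last step left them, time stands still between calls to the robot, and variables do not carry over. Pictures are saved under pics/ and viewed, at most 10 in all, crops included, and the job is handed in when it is done.

Besides the shell and the picture viewer there is one more tool, called after "Call:" by a JSON object that holds its "op" and its "data", one argument or row to a line. apply_moves: Moves the arm, as the interface text tells. Its arguments: {"type":"object","properties":{"targets":{"type":"array"},"gripper":{"type":"number"}},"required":["targets"]}

```bash
ls; mkdir -p pics; python3 - <<'E'
from workcell import ctrl
import cv2
o=ctrl.get_obs(); print(o, ctrl.grip_point_offset)
for n in ("scene","side"):
    im=ctrl.get_image(n); cv2.imwrite(f"pics/{n}0.png",im[:,:,::-1]); c=ctrl.get_calibration(n); print(n,c)
E
```

```text
pics
{'t': 0.0, 'qpos': array([-1.24600857e+00,  4.23851103e-01,  1.63068558e+00,  6.55765160e-06,
        1.08859889e+00, -1.89887590e-02]), 'qvel': array([-0.0009705 ,  0.0003012 , -0.00105747,  0.00077385, -0.00046018,
        0.00018224]), 'joint_torque': array([ 1.42921774e-03, -5.44613814e+01, -2.73667556e+01,  6.41629030e-02,
        2.29208276e-02, -1.33337062e-04]), 'ee_pos': array([ 210.49527161, -587.85276675,  196.29705709]), 'orientation': array([-3.09379421e+00, -5.37081998e-01,  3.59936979e-04]), 'ft_force': array([ 0.22741306,  0.16336314, -0.02356481]), 'moment': array([ 0.00749623, -0.02041757,  0.00891624]), 'grasp_force': 0.0, 'width': 88.08885753623389} 18.700000000000003
scene {'fov_y': 56.19921270812315, 'cx': 265.0478678072403, 'cy': 195.71466822771663, 'rvec': array([ 1.13428367,  2.28691498, -1.09038316]), 'tvec': array([ 426.65574442, -199.77002426, 1261.54295312])}
side {'fov_y': 55.91961163805558, 'cx': 251.419577217439, 'cy': 185.19740149110226, 'rvec': array([ 2.15039321, -0.01066632, -0.00335239]), 'tvec': array([-574.49235599,    9.82318713, 1212.73044884])}
```

View pics/scene0.png

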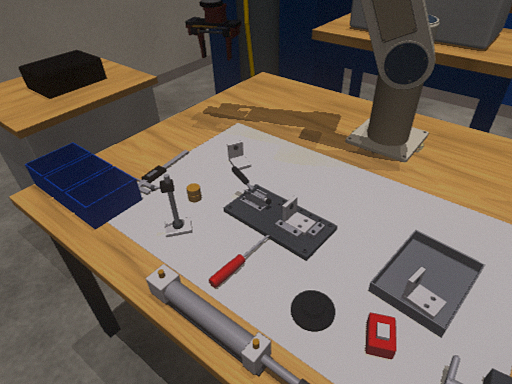

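View pics/side0.png

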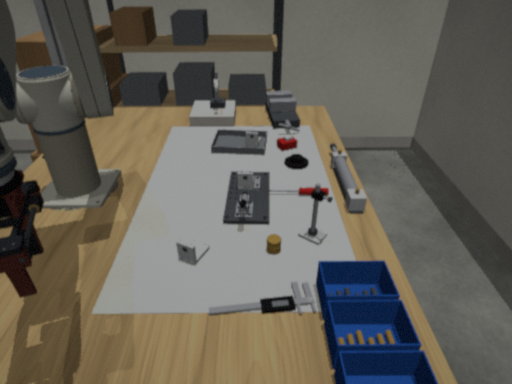

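The scene view shows the blank at about (237,155), the fixture with the finished bracket at (290,220) and the tray at (428,285). In the side view the blank is at (190,253), the fixture at (248,195) and the tray at (240,142). Next I'll triangulate the listed points.

```bash
cat > h.py <<'E'
from workcell import ctrl
import numpy as np, cv2
def P(c):
    f=192/np.tan(np.radians(c["fov_y"])/2)
    K=np.array([[f,0,c["cx"]],[0,f,c["cy"]],[0,0,1]])
    return K@np.c_[cv2.Rodrigues(np.array(c["rvec"]))[0],np.array(c["tvec"])]
def tri(Ps,uvs):
    A=np.vstack([[u*p[2]-p[0],v*p[2]-p[1]] for p,(u,v) in zip(Ps,uvs)])
    x=np.linalg.svd(A/np.linalg.norm(A[:,:3],axis=1)[:,None])[2][-1]; return x[:3]/x[3]
def proj(p,X): q=p@np.r_[X,1]; return q[:2]/q[2]
def onz(p,uv,z):  # ray meets height z
    A=np.array([uv[0]*p[2]-p[0],uv[1]*p[2]-p[1]]); return np.r_[np.linalg.solve(A[:,:2],-A[:,3]-A[:,2]*z),z]
E
python3 - <<'E'
from h import *
np.set_printoptions(precision=1,suppress=True)
cs=("scene","side"); Ps=[P(ctrl.get_calibration(n)) for n in cs]
for n in ["blank_upright","blank_corner","blank","finished_upright","finished","fixture","fixture_corner","clamp_nose","tray","drilled_in_tray","post_stand","brass_bush"]:
    d=[ctrl.pinpoint(n,c) for c in cs]
    print(n,[[ (np.array(e["uv"]),round(e["score"],2)) for e in x[:2]] for x in d], end=' ')
    if all(d):
        uv=[x[0]["uv"] for x in d]; X=tri(Ps,uv); print("X",X,"res",np.linalg.norm(proj(Ps[0],X)-uv[0]))
    else: print()
im=ctrl.get_image("wrist"); cv2.imwrite("pics/w0.png",im[:,:,::-1])
E
```

```text
blank_upright [[(array([232.1, 144.1]), 0.81), (array([300.2, 226.2]), 0.36)], [(array([186.1, 245.1]), 0.57)]] X [ 413.7 -348.9   57.9] res 0.6682566053527188
blank_corner [[(array([235. , 173.3]), 0.59)], [(array([210.4, 251.4]), 0.72)]] X [ 463.3 -300.6   -8.2] res 0.13064376078608123
blank [[(array([237.7, 165.7]), 0.95)], [(array([194.9, 254.4]), 0.82), (array([182. , 244.6]), 0.64)]] X [ 426.8 -318.    -4.3] res 1.0247755788533195
finished_upright [[(array([289.4, 200.5]), 0.87), (array([425.1, 283.3]), 0.41)], [(array([243.1, 170.5]), 0.72)]] X [551.7 -31.5  79. ] res 1.6415792845772201
finished [[(array([299.2, 227.8]), 0.97)], [(array([245.1, 181.1]), 0.68), (array([261.6, 308. ]), 0.61)]] X [558.2   6.9  13.5] res 2.2918200912078954
fixture [[(array([294.9, 230.8]), 0.75)], [(array([246.9, 188.1]), 0.68)]] X [561.8  -5.5  -4.5] res 1.1715977792046992
fixture_corner [[(array([305.3, 239.3]), 0.59), (array([237.4, 170.7]), 0.21)], [(array([242.8, 144.4]), 0.73), (array([254.7, 177.6]), 0.66)]] X [592.8  76.4  89.1] res 21.381335725234774
clamp_nose [[(array([270.7, 203.6]), 0.58)], [(array([244.1, 194.3]), 0.7)]] X [551.7 -93.5  33.3] res 0.0607891357839247
tray [[(array([425.5, 284.6]), 0.84)], [(array([239.5, 145.4]), 0.7)]] X [528.2 317.3  -7.3] res 0.4326076460423481
drilled_in_tray [[(array([231.9, 145.6]), 0.3)], [(array([252.1, 141.1]), 0.53)]] X [ 594.6 -153.9  229.7] res 9.402211052327159
post_stand [[(array([178.3, 228. ]), 0.6), (array([426. , 283.2]), 0.49)], [(array([316.6, 232.9]), 0.89), (array([258.2, 310.1]), 0.52)]] X [ 750.2 -245.1    7.5] res 1.6564927367860456
brass_bush [[(array([196.2, 197.8]), 0.67)], [(array([272.5, 248.4]), 0.83)]] X [ 628.7 -301.4    1.6] res 0.05072912650688031
```

View pics/w0.png

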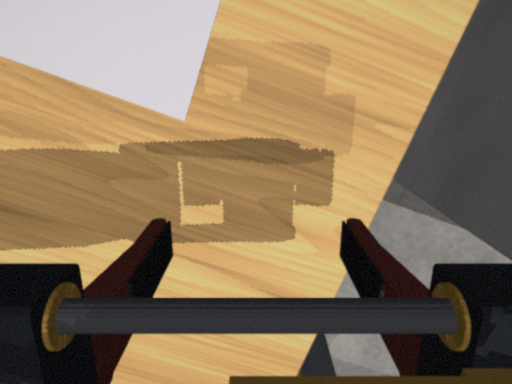

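The wrist view shows the table edge and the fingers, with the tool y axis running across the image. I need the wrist camera's geometry before choosing where to look from.

```bash
python3 - <<'E'
from h import *
from scipy.spatial.transform import Rotation as R
np.set_printoptions(precision=3,suppress=True)
o=ctrl.get_obs(); c=ctrl.get_calibration("wrist")
Rc=cv2.Rodrigues(np.array(c["rvec"]))[0]; C=-Rc.T@c["tvec"]; T=R.from_rotvec(o["orientation"]).as_matrix()
print(c["fov_y"],"cam in tool",T.T@(C-o["ee_pos"]),"cam axes in tool\n",T.T@Rc.T, o["ee_pos"],o["t"])
print(T)
E
```

```text
58.93574342520772 cam in tool [  76.153    0.5   -186.311] cam axes in tool
 [[-0.    -0.961 -0.277]
 [ 1.    -0.    -0.   ]
 [-0.    -0.277  0.961]] [ 210.674 -588.421  197.106] 1.35
[[ 0.941  0.337  0.   ]
 [ 0.337 -0.941 -0.   ]
 [-0.     0.    -1.   ]]
```

Call:
{"op": "apply_moves", "data": {
  "targets": [
    {"tx": 0.04,"ty": 0.04,"tz": 0.01,"spin": -7},
    {"tx": 0.075,"ty": 0.075,"tz": 0.02,"spin": -14},
    {"tx": 0.11,"ty": 0.11,"tz": 0.03,"spin": -21},
    {"tx": 0.145,"ty": 0.145,"tz": 0.03,"spin": -28},
    {"tx": 0.175,"ty": 0.175,"tz": 0.03,"spin": -35},
    {"tx": 0.19,"ty": 0.2,"tz": 0.03,"spin": -42},
    {"tx": 0.19,"ty": 0.2,"tz": 0.03,"spin": -42},
    {"tx": 0.19,"ty": 0.2,"tz": 0.03,"spin": -42}
  ],
  "gripper": -0.1
}}

```text
t: 2.15
ee_pos: [400.9, -388.2, 227.2]
orientation: [3.083, -0.602, 0.0]
ft_force: [-0.4, -0.3, -0.6]
width: 48.1
grasp_force: 0.0
```

```bash
cat >> h.py <<'E'
import json,os
def look(names,tag):
    c=ctrl.get_calibration("wrist"); im=ctrl.get_image("wrist"); cv2.imwrite(f"pics/{tag}.png",im[:,:,::-1])
    r={"P":P(c).tolist()}
    for n in names:
        d=ctrl.pinpoint(n,"wrist")
        if d: r[n]=[(list(map(float,e["uv"])),float(e["score"])) for e in d[:2]]
        print(n,[(np.round(e["uv"],1),round(e["score"],2)) for e in d[:2]])
    json.dump(r,open(f"{tag}.json","w"))
    o=ctrl.get_obs(); print(o["ee_pos"],o["orientation"],o["t"],o["width"])
E
python3 -c "
from h import *
look(['blank_upright','blank_corner','blank'],'w1')"
```

```text
blank_upright [(array([213.1, 174.5]), 0.75)]
blank_corner [(array([165.5, 132.4]), 0.67)]
blank [(array([194. , 153.7]), 0.72)]
[ 399.95864549 -389.45630574  227.05842912] [ 3.08190544e+00 -6.08494107e-01 -4.72106416e-05] 2.35 48.30171085159593
```

Call:
{"op": "apply_moves", "data": {
  "targets": [
    {"tx": 0.01,"ty": 0.03,"tz": 0,"spin": 0},
    {"tx": 0.03,"ty": 0.06,"tz": 0,"spin": 0},
    {"tx": 0.05,"ty": 0.09,"tz": 0,"spin": 0},
    {"tx": 0.06,"ty": 0.11,"tz": 0,"spin": 0},
    {"tx": 0.06,"ty": 0.11,"tz": 0,"spin": 0},
    {"tx": 0.06,"ty": 0.11,"tz": 0,"spin": 0},
    {"tx": 0.06,"ty": 0.11,"tz": 0,"spin": 0},
    {"tx": 0.06,"ty": 0.11,"tz": 0,"spin": 0}
  ]
}}

```text
t: 3.15
ee_pos: [460.1, -279.6, 227.0]
orientation: [3.082, -0.61, -0.0]
ft_force: [0.3, 0.1, -1.0]
width: 48.3
grasp_force: 0.0
```

```bash
python3 -c "
from h import *
np.set_printoptions(precision=1,suppress=True)
names=['blank_upright','blank_corner','blank']
look(names,'w2')
a,b=[json.load(open(t+'.json')) for t in('w1','w2')]
for n in names:
  uv=[a[n][0][0],b[n][0][0]]; Ps=[np.array(a['P']),np.array(b['P'])]; X=tri(Ps,uv); print(n,X,'res',np.linalg.norm(proj(Ps[0],X)-uv[0]))
"
```

```text
blank_upright [(array([326.8, 181.3]), 0.97)]
blank_corner [(array([269.8, 141.7]), 0.97)]
blank [(array([295.5, 165. ]), 0.57)]
[ 460.4 -278.9  227.1] [ 3.1 -0.6  0. ] 3.35 48.37862472611354
blank_upright [ 406.6 -341.2   57.5] res 2.652384034789446
blank_corner [ 464.4 -299.4   11. ] res 1.1893130109879089
blank [ 427.  -318.4    8.8] res 0.13325270068053324
```

View pics/w2.png

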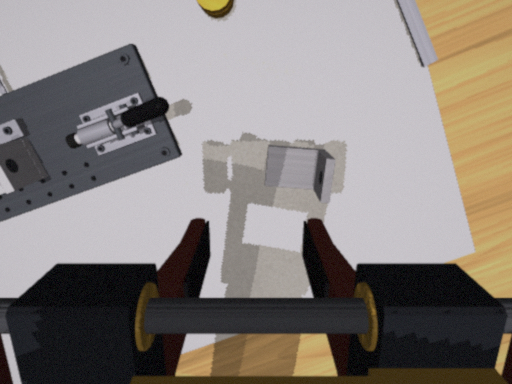

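The picture shows the blank with its upright's top edge at about (327,170–200) and its toe edge near x=268. The fixture's clamp handle is at (150,110). On to the fixture.

Call:
{"op": "apply_moves", "data": {
  "targets": [
    {"tx": 0.02,"ty": 0.045,"tz": 0,"spin": 5},
    {"tx": 0.035,"ty": 0.085,"tz": 0,"spin": 10},
    {"tx": 0.05,"ty": 0.125,"tz": 0,"spin": 15},
    {"tx": 0.065,"ty": 0.165,"tz": 0,"spin": 15},
    {"tx": 0.08,"ty": 0.2,"tz": 0,"spin": 15},
    {"tx": 0.09,"ty": 0.22,"tz": 0,"spin": 15},
    {"tx": 0.09,"ty": 0.22,"tz": 0,"spin": 15},
    {"tx": 0.09,"ty": 0.22,"tz": 0,"spin": 15}
  ]
}}

```text
t: 4.15
ee_pos: [550.5, -58.5, 226.9]
orientation: [3.135, -0.198, -0.001]
ft_force: [-0.0, -0.3, 0.2]
width: 48.5
grasp_force: 0.0
```

```bash
python3 -c "
from h import *
look(['finished_upright','finished','fixture','fixture_corner','clamp_nose'],'w3')"
```

```text
finished_upright [(array([225.9, 163.6]), 0.81)]
finished [(array([205.6, 151. ]), 0.8)]
fixture [(array([206.3, 148.6]), 0.66)]
fixture_corner [(array([167.5, 133.3]), 0.88)]
clamp_nose [(array([284.4, 151.5]), 0.56)]
[550.39069067 -59.36401528 227.12818106] [ 3.13500053e+00 -2.02362574e-01  2.31275574e-05] 4.45 48.194365748446685
```

Call:
{"op": "apply_moves", "data": {
  "targets": [
    {"tx": 0.0,"ty": 0.03,"tz": 0,"spin": 0},
    {"tx": 0.0,"ty": 0.06,"tz": 0,"spin": 0},
    {"tx": 0.0,"ty": 0.09,"tz": 0,"spin": 0},
    {"tx": 0.0,"ty": 0.1,"tz": 0,"spin": 0},
    {"tx": 0.0,"ty": 0.1,"tz": 0,"spin": 0},
    {"tx": 0.0,"ty": 0.1,"tz": 0,"spin": 0},
    {"tx": 0.0,"ty": 0.1,"tz": 0,"spin": 0},
    {"tx": 0.0,"ty": 0.1,"tz": 0,"spin": 0}
  ]
}}

```text
t: 5.25
ee_pos: [550.7, 40.6, 227.0]
orientation: [3.135, -0.202, -0.0]
ft_force: [0.6, -0.3, -0.6]
width: 48.3
grasp_force: 0.0
```

```bash
python3 -c "
from h import *
np.set_printoptions(precision=1,suppress=True)
names=['finished_upright','finished','fixture','fixture_corner','clamp_nose']
look(names,'w4')
a,b=[json.load(open(t+'.json')) for t in('w3','w4')]
for n in names:
  if n in a and n in b:
    uv=[a[n][0][0],b[n][0][0]]; Ps=[np.array(a['P']),np.array(b['P'])]; X=tri(Ps,uv); print(n,X,'res',np.linalg.norm(proj(Ps[0],X)-uv[0]))
im=np.hstack([cv2.imread('pics/w3.png')[:260,60:460],cv2.imread('pics/w4.png')[:260,100:500]])
cv2.imwrite('pics/w34.png',im)
"
```

```text
finished_upright [(array([328.2, 152.5]), 0.77)]
finished [(array([292.5, 140.8]), 0.95)]
fixture [(array([287.4, 143.9]), 0.74), (array([372.9, 138.7]), 0.41)]
fixture_corner [(array([251.4, 125.4]), 0.82)]
clamp_nose [(array([377.3, 140.6]), 0.71)]
[550.7  41.4 227. ] [ 3.1 -0.2 -0. ] 5.55 48.274158944883496
finished_upright [557.5 -30.6  91.4] res 0.7701341786102405
finished [562.7  -2.9  31.9] res 0.3003068657021394
fixture [558.    0.9   3.7] res 2.6418716441754198
fixture_corner [585.   41.2  13.7] res 1.2845665651782376
clamp_nose [555.1 -90.4  53.7] res 0.3768485370410973
```

View pics/w34.png

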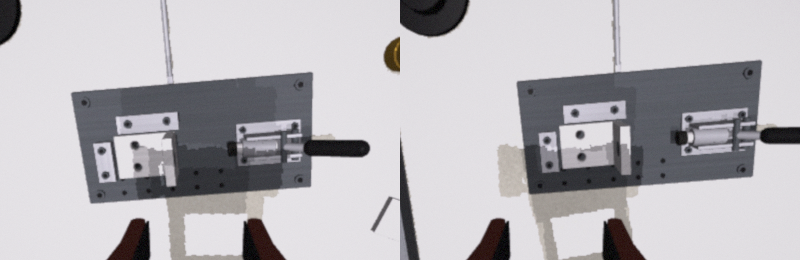

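In both views the finished bracket's upright is at about (170,160) on the left and (625,150) on the right. The rails are above and to the left of its foot, and the plate is tilted about 5° against the tool. I'll fit the plate's pose from its outline, and do the same for the tray.

```bash
cat >> h.py <<'E'
def rect(img,p,z,x0,y0,w,hh,s=2):  # top-down picture at height z: row=-x, col=-y, s px/mm; x0,y0 = top-left world
    M=np.c_[p[:,0],p[:,1],p[:,2]*z+p[:,3]]
    A=np.array([[0,-1/s,x0],[-1/s,0,y0],[0,0,1.]])
    return cv2.warpPerspective(img,np.linalg.inv(M@A),(w*s,hh*s),borderValue=(255,255,255))
E
python3 - <<'E'
from h import *
for t in("w3","w4"):
    im=cv2.imread(f"pics/{t}.png"); im[205:]=255; p=np.array(json.load(open(t+".json"))["P"])
    r=rect(im,p,15,700,150,420,260)
    m=(r.max(2)<105).astype(np.uint8)
    m=cv2.morphologyEx(m,cv2.MORPH_CLOSE,np.ones((15,15))); 
    n,l,st,_=cv2.connectedComponentsWithStats(m); m=(l==1+st[1:,4].argmax()).astype(np.uint8)
    m=cv2.morphologyEx(cv2.copyMakeBorder(m,99,99,99,99,0),cv2.MORPH_OPEN,np.ones((55,55)))[99:-99,99:-99] if 0 else cv2.morphologyEx(m,cv2.MORPH_OPEN,np.ones((55,55)))
    c=max(cv2.findContours(m,0,1)[0],key=cv2.contourArea)
    (u,v),(a,b),ang=cv2.minAreaRect(c); bx=cv2.boxPoints(((u,v),(a,b),ang))
    print(t,"centre",700-v/2,150-u/2,"size",a/2,b/2,ang); print([(round(700-q[1]/2,1),round(150-q[0]/2,1)) for q in bx])
    cv2.imwrite(f"pics/r{t}.png",r)
a=[cv2.resize(rect(cv2.imread(f"pics/{t}.png"),np.array(json.load(open(t+".json"))["P"]),27,640,80,130,150,4),None,fx=.75,fy=.75) for t in("w3","w4")]
cv2.imwrite("pics/rr.png",np.hstack(a)); print(np.hstack(a).shape)
E
```

```text
w3 centre 564.553955078125 -61.03572082519531 size 265.6710205078125 133.15744018554688 2.544804573059082
[(np.float32(503.9), np.float32(74.6)), (np.float32(637.0), np.float32(68.7)), (np.float32(625.2), np.float32(-196.7)), (np.float32(492.1), np.float32(-190.8))]
w4 centre 564.9811096191406 -59.087646484375 size 270.3730773925781 131.9942169189453 2.823960304260254
[(np.float32(505.7), np.float32(79.2)), (np.float32(637.6), np.float32(72.7)), (np.float32(624.2), np.float32(-197.4)), (np.float32(492.4), np.float32(-190.9))]
(450, 780, 3)
```

View pics/rr.png

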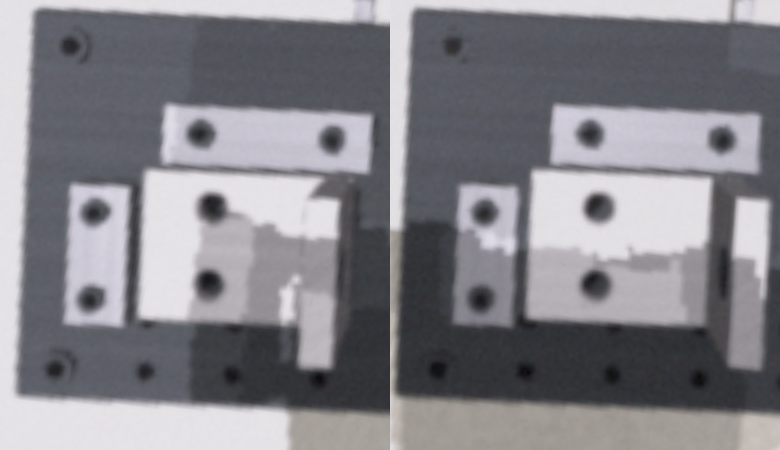

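The fit puts the locating corner at about (586.6, 36.6) with fixture yaw −2.7°, so the fixture origin is near (560, 3). The finished upright is at (555.4, −31.5). Its top measures 72 mm high from the two-view shift, against 75 mm in the text. Descending to grasp it.

Call:
{"op": "apply_moves", "data": {
  "targets": [
    {"tx": 0.002,"ty": -0.03,"tz": 0,"spin": 2},
    {"tx": 0.005,"ty": -0.06,"tz": -0.01,"spin": 4.7},
    {"tx": 0.005,"ty": -0.073,"tz": -0.03,"spin": 4.7},
    {"tx": 0.005,"ty": -0.073,"tz": -0.07,"spin": 4.7},
    {"tx": 0.005,"ty": -0.073,"tz": -0.11,"spin": 4.7},
    {"tx": 0.005,"ty": -0.073,"tz": -0.15,"spin": 4.7},
    {"tx": 0.005,"ty": -0.073,"tz": -0.18,"spin": 4.7},
    {"tx": 0.005,"ty": -0.073,"tz": -0.19,"spin": 4.7}
  ]
}}

```text
t: 6.35
ee_pos: [553.4, -31.3, 34.1]
orientation: [-3.141, 0.071, 0.008]
ft_force: [-0.7, -0.1, 0.7]
width: 48.6
grasp_force: 0.0
```

Call:
{"op": "apply_moves", "data": {
  "targets": [
    {"tx": 0,"ty": 0,"tz": 0,"spin": 0},
    {"tx": 0,"ty": 0,"tz": 0,"spin": 0},
    {"tx": 0,"ty": 0,"tz": 0,"spin": 0},
    {"tx": 0,"ty": 0,"tz": 0,"spin": 0},
    {"tx": 0,"ty": 0,"tz": 0,"spin": 0},
    {"tx": 0,"ty": 0,"tz": 0,"spin": 0},
    {"tx": 0,"ty": 0,"tz": 0,"spin": 0},
    {"tx": 0,"ty": 0,"tz": 0,"spin": 0}
  ],
  "gripper": 1
}}

```text
t: 7.15
ee_pos: [556.4, -31.3, 38.0]
orientation: [-3.141, 0.071, -0.002]
ft_force: [-1.0, 2.1, 6.9]
width: 9.6
grasp_force: 30.0
```

Call:
{"op": "apply_moves", "data": {
  "targets": [
    {"tx": 0,"ty": 0,"tz": 0.03,"spin": 0},
    {"tx": 0,"ty": 0,"tz": 0.07,"spin": 0},
    {"tx": 0,"ty": 0,"tz": 0.11,"spin": 0},
    {"tx": -0.01,"ty": 0.04,"tz": 0.15,"spin": 0},
    {"tx": -0.02,"ty": 0.08,"tz": 0.17,"spin": 0},
    {"tx": -0.03,"ty": 0.12,"tz": 0.18,"spin": 0},
    {"tx": -0.04,"ty": 0.16,"tz": 0.18,"spin": 0},
    {"tx": -0.05,"ty": 0.2,"tz": 0.18,"spin": 0}
  ]
}}

```text
t: 7.95
ee_pos: [505.1, 170.0, 217.7]
orientation: [-3.141, 0.071, -0.002]
ft_force: [1.0, -1.2, -2.3]
width: 9.7
grasp_force: 30.0
```

Call:
{"op": "apply_moves", "data": {
  "targets": [
    {"tx": 0,"ty": 0.02,"tz": 0,"spin": 0},
    {"tx": 0,"ty": 0.03,"tz": 0,"spin": 0},
    {"tx": 0,"ty": 0.03,"tz": 0,"spin": 0},
    {"tx": 0,"ty": 0.03,"tz": 0,"spin": 0},
    {"tx": 0,"ty": 0.03,"tz": 0,"spin": 0},
    {"tx": 0,"ty": 0.03,"tz": 0,"spin": 0},
    {"tx": 0,"ty": 0.03,"tz": 0,"spin": 0},
    {"tx": 0,"ty": 0.03,"tz": 0,"spin": 0}
  ]
}}

```text
t: 8.75
ee_pos: [505.8, 198.1, 217.1]
orientation: [3.141, -0.072, -0.0]
ft_force: [0.3, 0.5, -1.9]
width: 9.6
grasp_force: 30.0
```

```bash
python3 -c "
from h import *
look(['tray','drilled_in_tray','finished_upright'],'w5')"
```

```text
tray [(array([160.2, 133.6]), 0.87)]
drilled_in_tray [(array([140.5,  91.6]), 0.84), (array([255.4, 252.2]), 0.47)]
finished_upright [(array([256.2, 253.4]), 0.95), (array([139.2,  91.6]), 0.34)]
[505.68230494 198.50476609 217.06430517] [ 3.14076417e+00 -7.14744758e-02 -5.51822538e-05] 8.95 9.533537128137068
```

Call:
{"op": "apply_moves", "data": {
  "targets": [
    {"tx": 0,"ty": 0.04,"tz": 0,"spin": 0},
    {"tx": 0,"ty": 0.08,"tz": 0,"spin": 0},
    {"tx": 0,"ty": 0.1,"tz": 0,"spin": 0},
    {"tx": 0,"ty": 0.1,"tz": 0,"spin": 0},
    {"tx": 0,"ty": 0.1,"tz": 0,"spin": 0},
    {"tx": 0,"ty": 0.1,"tz": 0,"spin": 0},
    {"tx": 0,"ty": 0.1,"tz": 0,"spin": 0},
    {"tx": 0,"ty": 0.1,"tz": 0,"spin": 0}
  ]
}}

```text
t: 9.75
ee_pos: [505.8, 297.8, 217.2]
orientation: [3.141, -0.073, 0.0]
ft_force: [-0.1, -0.5, -2.2]
width: 9.6
grasp_force: 30.0
```

```bash
python3 -c "
from h import *
np.set_printoptions(precision=1,suppress=True)
names=['tray','drilled_in_tray','finished_upright']
look(names,'w6')
a,b=[json.load(open(t+'.json')) for t in('w5','w6')]
for n in names:
  if n in a and n in b:
    uv=[a[n][0][0],b[n][0][0]]; Ps=[np.array(a['P']),np.array(b['P'])]; X=tri(Ps,uv); print(n,X,'res',np.linalg.norm(proj(Ps[0],X)-uv[0]))
c=[rect(cv2.imread(f'pics/{t}.png'),np.array(json.load(open(t+'.json'))['P']),30,660,440,250,260,2) for t in('w5','w6')]
c=[cv2.resize(x,None,fx=.78,fy=.78) for x in c]; print(c[0].shape)
cv2.imwrite('pics/rt.png',np.hstack(c))
"
```

```text
tray [(array([242.9, 131.5]), 0.66)]
drilled_in_tray [(array([226.6,  85.6]), 0.66)]
finished_upright [(array([255.6, 254.1]), 0.87)]
[505.8 298.3 217.1] [-3.1  0.1 -0. ] 9.95 9.74128754479105
tray [531.5 311.8  -6.2] res 0.8745817657576244
drilled_in_tray [583.2 327.4  -2.9] res 0.9211320594364436
finished_upright [24217.2  -859.9 45542.1] res 0.3286107400385754
(406, 390, 3)
```

View pics/rt.png

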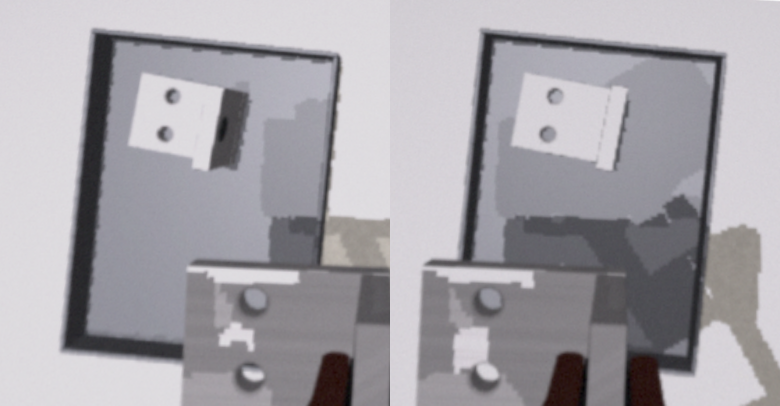

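The rectified view gives a tray centre near (531, 312) and a tray yaw of −5.6°. The near half is free and the drilled bracket stays above x≈550. I'll lower the finished bracket into the near half.

Call:
{"op": "apply_moves", "data": {
  "targets": [
    {"tx": -0.015,"ty": -0.006,"tz": -0.02,"spin": -2},
    {"tx": -0.027,"ty": -0.006,"tz": -0.06,"spin": -3},
    {"tx": -0.027,"ty": -0.006,"tz": -0.1,"spin": -3},
    {"tx": -0.027,"ty": -0.006,"tz": -0.14,"spin": -3},
    {"tx": -0.027,"ty": -0.006,"tz": -0.165,"spin": -3},
    {"tx": -0.027,"ty": -0.006,"tz": -0.18,"spin": -3},
    {"tx": -0.027,"ty": -0.006,"tz": -0.186,"spin": -3},
    {"tx": -0.027,"ty": -0.006,"tz": -0.186,"spin": -3}
  ]
}}

```text
t: 10.75
ee_pos: [478.9, 292.7, 31.0]
orientation: [3.138, -0.154, -0.0]
ft_force: [-0.8, -0.1, -1.3]
width: 9.9
grasp_force: 30.0
```

Call:
{"op": "apply_moves", "data": {
  "targets": [
    {"tx": 0,"ty": 0,"tz": -0.002,"spin": 0},
    {"tx": 0,"ty": 0,"tz": -0.004,"spin": 0},
    {"tx": 0,"ty": 0,"tz": -0.004,"spin": 0},
    {"tx": 0,"ty": 0,"tz": -0.004,"spin": 0},
    {"tx": 0,"ty": 0,"tz": -0.004,"spin": 0},
    {"tx": 0,"ty": 0,"tz": -0.004,"spin": 0},
    {"tx": 0,"ty": 0,"tz": -0.004,"spin": 0},
    {"tx": 0,"ty": 0,"tz": -0.004,"spin": 0}
  ]
}}

```text
t: 11.55
ee_pos: [478.7, 292.6, 27.1]
orientation: [-3.138, 0.154, 0.0]
ft_force: [-0.1, 0.3, -2.0]
width: 9.9
grasp_force: 30.0
```

Call:
{"op": "apply_moves", "data": {
  "targets": [
    {"tx": 0,"ty": 0,"tz": 0,"spin": 0},
    {"tx": 0,"ty": 0,"tz": 0,"spin": 0},
    {"tx": 0,"ty": 0,"tz": 0,"spin": 0},
    {"tx": 0,"ty": 0,"tz": 0,"spin": 0},
    {"tx": 0,"ty": 0,"tz": 0,"spin": 0},
    {"tx": 0,"ty": 0,"tz": 0.02,"spin": 0},
    {"tx": 0,"ty": 0,"tz": 0.06,"spin": 0},
    {"tx": 0,"ty": 0,"tz": 0.1,"spin": 0}
  ],
  "gripper": 0.4
}}

```text
t: 12.35
ee_pos: [478.0, 292.2, 127.5]
orientation: [3.137, -0.153, -0.003]
ft_force: [0.7, -0.1, 0.1]
width: 26.2
grasp_force: 0.0
```

Call:
{"op": "apply_moves", "data": {
  "targets": [
    {"tx": 0,"ty": 0,"tz": 0.04,"spin": 0},
    {"tx": 0,"ty": 0,"tz": 0.08,"spin": 0},
    {"tx": 0,"ty": 0,"tz": 0.1,"spin": 0},
    {"tx": 0,"ty": 0,"tz": 0.1,"spin": 0},
    {"tx": 0,"ty": 0,"tz": 0.1,"spin": 0},
    {"tx": 0,"ty": 0,"tz": 0.1,"spin": 0},
    {"tx": 0,"ty": 0,"tz": 0.1,"spin": 0},
    {"tx": 0,"ty": 0,"tz": 0.1,"spin": 0}
  ]
}}

```text
t: 13.15
ee_pos: [478.1, 292.3, 225.8]
orientation: [3.137, -0.153, -0.003]
ft_force: [-0.3, 0.1, -0.7]
width: 26.0
grasp_force: 0.0
```

```bash
python3 -c "
from h import *
look(['tray','finished'],'w7')
c=[rect(cv2.imread(f'pics/{t}.png'),np.array(json.load(open(t+'.json'))['P']),z,660,440,250,260,2) for t,z in(('w7',3),)]
cv2.imwrite('pics/rt7.png',np.hstack(c))
"
```

```text
tray [(array([236.9, 107.6]), 0.9)]
finished [(array([231.9, 152.2]), 0.67)]
[478.5012864  292.47953434 226.50097405] [ 3.13728659e+00 -1.53480357e-01 -1.30708307e-03] 13.3 26.148640717979756
```

View pics/rt7.png

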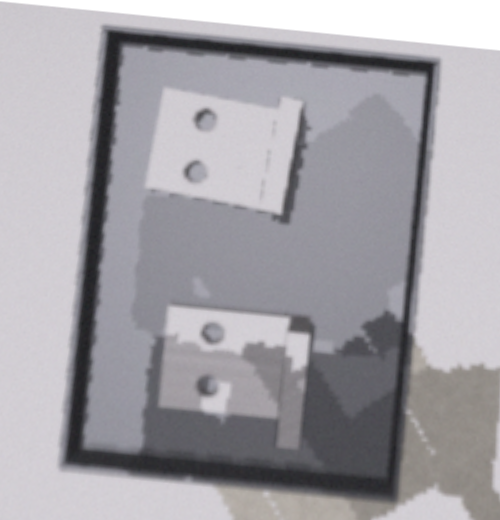

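The finished bracket stands flat in the near half, its foot at about (165–290, 305–415) and clear of the walls and the other bracket. Back to the blank.

Call:
{"op": "apply_moves", "data": {
  "targets": [
    {"tx": -0.005,"ty": -0.04,"tz": 0,"spin": -2},
    {"tx": -0.01,"ty": -0.085,"tz": 0,"spin": -4},
    {"tx": -0.015,"ty": -0.13,"tz": 0,"spin": -6},
    {"tx": -0.02,"ty": -0.175,"tz": 0,"spin": -8},
    {"tx": -0.025,"ty": -0.22,"tz": 0,"spin": -10},
    {"tx": -0.03,"ty": -0.265,"tz": 0,"spin": -12},
    {"tx": -0.035,"ty": -0.31,"tz": 0,"spin": -14},
    {"tx": -0.04,"ty": -0.355,"tz": 0,"spin": -16}
  ]
}}

```text
t: 14.1
ee_pos: [438.3, -64.1, 227.2]
orientation: [-3.086, 0.591, -0.001]
ft_force: [1.3, 0.4, 0.8]
width: 26.6
grasp_force: 0.0
```

Call:
{"op": "apply_moves", "data": {
  "targets": [
    {"tx": -0.005,"ty": -0.045,"tz": 0,"spin": -2},
    {"tx": -0.01,"ty": -0.09,"tz": 0,"spin": -2},
    {"tx": -0.015,"ty": -0.135,"tz": 0,"spin": -2},
    {"tx": -0.02,"ty": -0.18,"tz": 0,"spin": -2},
    {"tx": -0.02,"ty": -0.22,"tz": 0,"spin": -2},
    {"tx": -0.02,"ty": -0.25,"tz": 0,"spin": -2},
    {"tx": -0.02,"ty": -0.25,"tz": 0,"spin": -2},
    {"tx": -0.02,"ty": -0.25,"tz": 0,"spin": -2}
  ]
}}

```text
t: 14.9
ee_pos: [418.3, -312.5, 226.7]
orientation: [-3.074, 0.645, 0.001]
ft_force: [-0.1, 0.8, -0.7]
width: 26.4
grasp_force: 0.0
```

```bash
python3 -c "
from h import *
look(['blank_upright','blank_corner','blank'],'w8')"
```

```text
blank_upright [(array([286.6, 157.6]), 0.77)]
blank_corner [(array([227.8, 122.5]), 0.9)]
blank [(array([254., 146.]), 0.92)]
[ 418.70806018 -311.23909588  227.04940609] [-3.07532342e+00  6.40383338e-01  4.67488803e-04] 15.1 26.306018870448728
```

Call:
{"op": "apply_moves", "data": {
  "targets": [
    {"tx": 0,"ty": -0.03,"tz": 0,"spin": 0},
    {"tx": 0,"ty": -0.06,"tz": 0,"spin": 0},
    {"tx": 0,"ty": -0.08,"tz": 0,"spin": 0},
    {"tx": 0,"ty": -0.08,"tz": 0,"spin": 0},
    {"tx": 0,"ty": -0.08,"tz": 0,"spin": 0},
    {"tx": 0,"ty": -0.08,"tz": 0,"spin": 0},
    {"tx": 0,"ty": -0.08,"tz": 0,"spin": 0},
    {"tx": 0,"ty": -0.08,"tz": 0,"spin": 0}
  ]
}}

```text
t: 15.9
ee_pos: [418.8, -391.7, 227.1]
orientation: [-3.075, 0.641, 0.0]
ft_force: [0.0, -0.2, 1.2]
width: 26.3
grasp_force: 0.0
```

```bash
python3 -c "
from h import *
np.set_printoptions(precision=1,suppress=True)
names=['blank_upright','blank_corner','blank']
look(names,'w9')
a,b=[json.load(open(t+'.json')) for t in('w8','w9')]
for n in names:
  if n in a and n in b:
    uv=[a[n][0][0],b[n][0][0]]; Ps=[np.array(a['P']),np.array(b['P'])]; X=tri(Ps,uv); print(n,X,'res',np.linalg.norm(proj(Ps[0],X)-uv[0]))
c=[rect(cv2.imread(f'pics/{t}.png'),np.array(json.load(open(t+'.json'))['P']),10,500,-260,130,150,4) for t in('w8','w9')]
c=[cv2.resize(x,None,fx=.75,fy=.75) for x in c]
cv2.imwrite('pics/rb.png',np.hstack(c))
"
```

```text
blank_upright [(array([219. , 187.5]), 0.64)]
blank_corner [(array([171.7, 147.6]), 0.76)]
blank [(array([198.7, 170.8]), 0.8)]
[ 418.8 -392.2  227.2] [ 3.1 -0.6  0. ] 16.1 26.389325908792326
blank_upright [ 408.6 -343.9   61.9] res 0.3306063839779175
blank_corner [ 462.4 -293.5  -17.2] res 0.18644458926071292
blank [ 421.5 -311.5  -17.7] res 0.17956293829676567
```

View pics/rb.png

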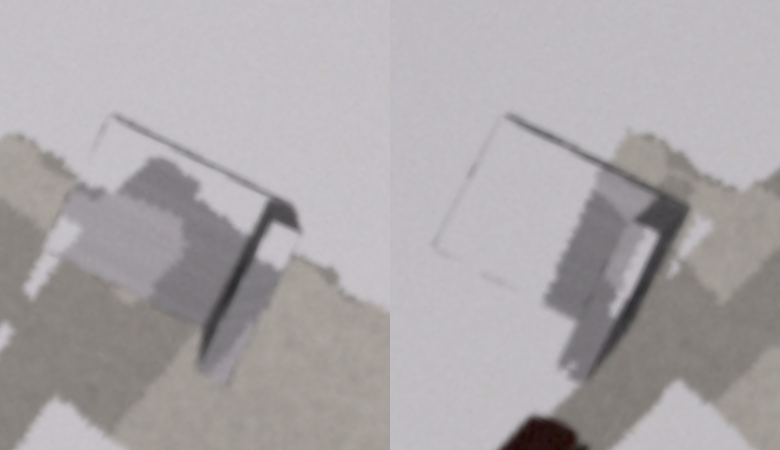

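The rectified view at z=10 shows the blank's toe corner at (461.7, −298.5) and yaw about −27.5°. That puts the upright at (409.5, −344.6), matching the pinpoint triangulation (408.6, −343.9, 61.9). Descending to grasp it.

Call:
{"op": "apply_moves", "data": {
  "targets": [
    {"tx": -0.005,"ty": 0.025,"tz": -0.02,"spin": -2},
    {"tx": -0.009,"ty": 0.0475,"tz": -0.05,"spin": -4},
    {"tx": -0.009,"ty": 0.0475,"tz": -0.09,"spin": -4},
    {"tx": -0.009,"ty": 0.0475,"tz": -0.13,"spin": -4},
    {"tx": -0.009,"ty": 0.0475,"tz": -0.165,"spin": -4},
    {"tx": -0.009,"ty": 0.0475,"tz": -0.19,"spin": -4},
    {"tx": -0.009,"ty": 0.0475,"tz": -0.203,"spin": -4},
    {"tx": -0.009,"ty": 0.0475,"tz": -0.208,"spin": -4}
  ],
  "gripper": 0
}}

```text
t: 16.9
ee_pos: [409.3, -344.5, 18.0]
orientation: [-3.05, 0.749, 0.002]
ft_force: [0.8, 0.1, -0.5]
width: 43.8
grasp_force: 0.0
```

Call:
{"op": "apply_moves", "data": {
  "targets": [
    {"tx": 0,"ty": 0,"tz": 0,"spin": 0},
    {"tx": 0,"ty": 0,"tz": 0,"spin": 0},
    {"tx": 0,"ty": 0,"tz": 0,"spin": 0},
    {"tx": 0,"ty": 0,"tz": 0,"spin": 0},
    {"tx": 0,"ty": 0,"tz": 0,"spin": 0},
    {"tx": 0,"ty": 0,"tz": 0,"spin": 0},
    {"tx": 0,"ty": 0,"tz": 0,"spin": 0},
    {"tx": 0,"ty": 0,"tz": 0,"spin": 0}
  ],
  "gripper": 1
}}

```text
t: 17.7
ee_pos: [410.1, -345.2, 19.9]
orientation: [3.05, -0.749, 0.002]
ft_force: [-0.9, 1.6, 6.9]
width: 9.7
grasp_force: 30.0
```

Gripped, width 9.7 mm. Lifting it over to a spot just short of the corner.

Call:
{"op": "apply_moves", "data": {
  "targets": [
    {"tx": 0,"ty": 0,"tz": 0.03,"spin": 0},
    {"tx": 0,"ty": 0,"tz": 0.075,"spin": 0},
    {"tx": 0.01,"ty": 0.02,"tz": 0.115,"spin": 4},
    {"tx": 0.025,"ty": 0.055,"tz": 0.14,"spin": 8},
    {"tx": 0.04,"ty": 0.1,"tz": 0.14,"spin": 13},
    {"tx": 0.06,"ty": 0.145,"tz": 0.14,"spin": 18},
    {"tx": 0.08,"ty": 0.19,"tz": 0.14,"spin": 22},
    {"tx": 0.1,"ty": 0.235,"tz": 0.14,"spin": 24.9}
  ]
}}

```text
t: 18.5
ee_pos: [510.0, -108.1, 159.3]
orientation: [3.141, -0.07, 0.001]
ft_force: [0.1, -1.2, -1.0]
width: 10.2
grasp_force: 30.0
```

Call:
{"op": "apply_moves", "data": {
  "targets": [
    {"tx": 0.02,"ty": 0.035,"tz": 0,"spin": 0},
    {"tx": 0.035,"ty": 0.065,"tz": 0,"spin": 0},
    {"tx": 0.042,"ty": 0.076,"tz": 0,"spin": 0},
    {"tx": 0.042,"ty": 0.076,"tz": -0.02,"spin": 0},
    {"tx": 0.042,"ty": 0.076,"tz": -0.05,"spin": 0},
    {"tx": 0.042,"ty": 0.076,"tz": -0.08,"spin": 0},
    {"tx": 0.042,"ty": 0.076,"tz": -0.09,"spin": 0},
    {"tx": 0.042,"ty": 0.076,"tz": -0.09,"spin": 0}
  ]
}}

```text
t: 19.3
ee_pos: [550.2, -34.4, 67.8]
orientation: [-3.141, 0.075, 0.006]
ft_force: [0.1, 0.0, -0.6]
width: 10.4
grasp_force: 30.0
```

```bash
python3 -c "
from h import *
look(['blank_upright','blank_corner','fixture_corner'],'w10')
print(ctrl.get_obs()['ft_force'])"
```

```text
blank_upright [(array([254.4, 254.7]), 0.6)]
blank_corner [(array([149.2, 173.7]), 0.96)]
fixture_corner [(array([154. , 150.1]), 0.71), (array([344. , 195.9]), 0.64)]
[552.81344502 -34.23631554  70.5101965 ] [ 3.14054996 -0.07447529  0.00382517] 19.5 10.064431958607512
[ 0.18741599  0.14893752 -1.8176435 ]
```

```bash
python3 -c "
from h import *
a=json.load(open('w10.json'));p=np.array(a['P'])
print(onz(p,a['blank_corner'][0][0],50.6),onz(p,a['fixture_corner'][0][0],15))
c=rect(cv2.imread('pics/w10.png'),p,27,640,110,200,150,4); cv2.imwrite('pics/rc.png',c)
print(onz(p,(0,0),15),c.shape)
"
```

```text
[577.65523842  29.86009705  50.6       ] [586.07118512  36.06449544  15.        ]
[686.29544268 120.62095252  15.        ] (600, 800, 3)
```

Blank corner at about (579, 29.7) and fixture corner at (586.3, 36.3), so the gaps are about 7 mm each way. Lowering onto the plate.

Call:
{"op": "apply_moves", "data": {
  "targets": [
    {"tx": 0,"ty": 0,"tz": -0.01,"spin": 0},
    {"tx": 0,"ty": 0,"tz": -0.02,"spin": 0},
    {"tx": 0,"ty": 0,"tz": -0.028,"spin": 0},
    {"tx": 0,"ty": 0,"tz": -0.032,"spin": 0},
    {"tx": 0,"ty": 0,"tz": -0.034,"spin": 0},
    {"tx": 0,"ty": 0,"tz": -0.035,"spin": 0},
    {"tx": 0,"ty": 0,"tz": -0.035,"spin": 0},
    {"tx": 0,"ty": 0,"tz": -0.035,"spin": 0}
  ]
}}

```text
t: 20.3
ee_pos: [551.1, -33.8, 34.9]
orientation: [-3.141, 0.074, 0.002]
ft_force: [-4.3, 0.4, 10.8]
width: 9.9
grasp_force: 30.0
```

Call:
{"op": "apply_moves", "data": {
  "targets": [
    {"tx": 0.001,"ty": 0.001,"tz": 0,"spin": 0},
    {"tx": 0.002,"ty": 0.002,"tz": 0,"spin": 0},
    {"tx": 0.003,"ty": 0.003,"tz": 0,"spin": 0},
    {"tx": 0.004,"ty": 0.004,"tz": 0,"spin": 0},
    {"tx": 0.005,"ty": 0.005,"tz": 0,"spin": 0},
    {"tx": 0.005,"ty": 0.005,"tz": 0,"spin": 0},
    {"tx": 0.005,"ty": 0.005,"tz": 0,"spin": 0},
    {"tx": 0.005,"ty": 0.005,"tz": 0,"spin": 0}
  ]
}}

```text
t: 21.1
ee_pos: [557.0, -29.2, 34.8]
orientation: [3.14, -0.074, 0.001]
ft_force: [-1.8, -1.5, 7.0]
width: 9.8
grasp_force: 30.0
```

Call:
{"op": "apply_moves", "data": {
  "targets": [
    {"tx": 0,"ty": 0.001,"tz": 0,"spin": 0},
    {"tx": 0,"ty": 0.002,"tz": 0,"spin": 0},
    {"tx": 0,"ty": 0.003,"tz": 0,"spin": 0},
    {"tx": 0,"ty": 0.0035,"tz": 0,"spin": 0},
    {"tx": 0,"ty": 0.004,"tz": 0,"spin": 0},
    {"tx": 0,"ty": 0.004,"tz": 0,"spin": 0},
    {"tx": 0,"ty": 0.004,"tz": 0,"spin": 0},
    {"tx": 0,"ty": 0.004,"tz": 0,"spin": 0}
  ]
}}

```text
t: 21.9
ee_pos: [557.8, -26.6, 34.9]
orientation: [3.139, -0.073, 0.003]
ft_force: [-0.5, -8.9, 4.6]
width: 9.5
grasp_force: 30.0
```

Call:
{"op": "apply_moves", "data": {
  "targets": [
    {"tx": 0.001,"ty": 0,"tz": 0,"spin": 0},
    {"tx": 0.002,"ty": 0,"tz": 0,"spin": 0},
    {"tx": 0.003,"ty": 0,"tz": 0,"spin": 0},
    {"tx": 0.0035,"ty": 0,"tz": 0,"spin": 0},
    {"tx": 0.004,"ty": 0,"tz": 0,"spin": 0},
    {"tx": 0.004,"ty": 0,"tz": 0,"spin": 0},
    {"tx": 0.004,"ty": 0,"tz": 0,"spin": 0},
    {"tx": 0.004,"ty": 0,"tz": 0,"spin": 0}
  ]
}}

```text
t: 22.7
ee_pos: [558.4, -26.6, 35.0]
orientation: [3.138, -0.072, -0.007]
ft_force: [-11.3, -11.0, 18.5]
width: 9.7
grasp_force: 30.0
```

Fx could be rubbing on the end rail or real back-rail contact. Backing off in y will tell which.

Call:
{"op": "apply_moves", "data": {
  "targets": [
    {"tx": 0,"ty": -0.001,"tz": 0,"spin": 0},
    {"tx": 0,"ty": -0.002,"tz": 0,"spin": 0},
    {"tx": 0,"ty": -0.003,"tz": 0,"spin": 0},
    {"tx": 0,"ty": -0.003,"tz": 0,"spin": 0},
    {"tx": 0,"ty": -0.003,"tz": 0,"spin": 0},
    {"tx": 0,"ty": -0.003,"tz": 0,"spin": 0},
    {"tx": 0,"ty": -0.003,"tz": 0,"spin": 0},
    {"tx": 0,"ty": -0.003,"tz": 0,"spin": 0}
  ]
}}

```text
t: 23.5
ee_pos: [559.3, -27.5, 34.9]
orientation: [-3.14, 0.074, 0.004]
ft_force: [-7.7, 1.8, 14.0]
width: 9.7
grasp_force: 30.0
```

```bash
python3 -c "
from h import *
o=ctrl.get_obs(); print(o['ee_pos'],o['orientation'],o['ft_force'],o['moment'],o['t'])"
```

```text
[559.33254081 -27.45407753  34.90033264] [-3.14018484  0.0740603   0.00417887] [-7.72071605  1.76340729 14.02577905] [0.39439051 1.3539272  0.05943444] 23.5
```

Call:
{"op": "apply_moves", "data": {
  "targets": [
    {"tx": 0.001,"ty": 0,"tz": 0.0005,"spin": 0},
    {"tx": 0.002,"ty": 0,"tz": 0.0005,"spin": 0},
    {"tx": 0.003,"ty": 0,"tz": 0.0005,"spin": 0},
    {"tx": 0.003,"ty": 0,"tz": 0.0005,"spin": 0},
    {"tx": 0.003,"ty": 0,"tz": 0.0005,"spin": 0},
    {"tx": 0.003,"ty": 0,"tz": 0.0005,"spin": 0},
    {"tx": 0.003,"ty": 0,"tz": 0.0005,"spin": 0},
    {"tx": 0.003,"ty": 0,"tz": 0.0005,"spin": 0}
  ]
}}

```text
t: 24.3
ee_pos: [559.6, -27.5, 35.0]
orientation: [-3.14, 0.074, 0.013]
ft_force: [-13.5, 0.9, 19.6]
width: 9.9
grasp_force: 30.0
```

```bash
python3 -c "
from h import *
look(['blank_corner','fixture_corner'],'w11')
o=ctrl.get_obs(); print(o['ee_pos'],o['orientation'],o['ft_force'],o['moment'],o['t'])
a=json.load(open('w11.json'));p=np.array(a['P'])
print(onz(p,a['blank_corner'][0][0],15),onz(p,a['fixture_corner'][0][0],15))
cv2.imwrite('pics/rc11.png',rect(cv2.imread('pics/w11.png'),p,25,610,70,120,100,6))"
```

```text
blank_corner [(array([149.1, 173.2]), 0.89)]
fixture_corner [(array([148.3, 174. ]), 0.74)]
[559.60765269 -27.4604628   35.00725301] [-3.14026352  0.07351076  0.01249273] 24.45 9.659009322504195
[559.60765269 -27.4604628   35.00725301] [-3.14026352  0.07351076  0.01249273] [-12.62344564   0.24227821  18.87607891] [0.31729276 2.55318823 0.13864104] 24.45
[586.57021316  37.73695547  15.        ] [586.07897124  38.3081048   15.        ]
```

View pics/rc11.png

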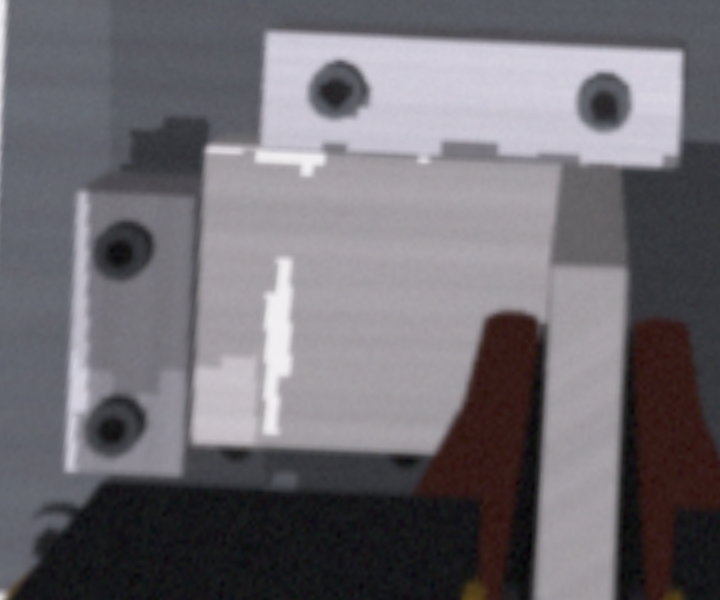

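The blank is flush on the back rail, whose edge runs along (205–680, 150–165). About 1 mm of gap remains at the end rail, at columns 193–205. Holding x and sliding in +y.

Call:
{"op": "apply_moves", "data": {
  "targets": [
    {"tx": 0,"ty": 0.001,"tz": 0.0005,"spin": 0},
    {"tx": 0,"ty": 0.002,"tz": 0.0005,"spin": 0},
    {"tx": 0,"ty": 0.003,"tz": 0.0005,"spin": 0},
    {"tx": 0,"ty": 0.004,"tz": 0.0005,"spin": 0},
    {"tx": 0,"ty": 0.004,"tz": 0.0005,"spin": 0},
    {"tx": 0,"ty": 0.004,"tz": 0.0005,"spin": 0},
    {"tx": 0,"ty": 0.004,"tz": 0.0005,"spin": 0},
    {"tx": 0,"ty": 0.004,"tz": 0.0005,"spin": 0}
  ]
}}

```text
t: 25.25
ee_pos: [559.7, -26.6, 35.2]
orientation: [3.137, -0.072, -0.012]
ft_force: [-12.9, -15.8, 15.2]
width: 9.8
grasp_force: 30.0
```

Call:
{"op": "apply_moves", "data": {
  "targets": [
    {"tx": 0,"ty": 0.001,"tz": 0,"spin": 0},
    {"tx": 0,"ty": 0.002,"tz": 0,"spin": 0},
    {"tx": 0,"ty": 0.003,"tz": 0,"spin": 0},
    {"tx": 0.0005,"ty": 0.004,"tz": 0,"spin": 0},
    {"tx": 0.001,"ty": 0.004,"tz": 0,"spin": 0},
    {"tx": 0.001,"ty": 0.004,"tz": 0,"spin": 0},
    {"tx": 0.001,"ty": 0.004,"tz": 0,"spin": 0},
    {"tx": 0.001,"ty": 0.004,"tz": 0,"spin": 0}
  ]
}}

```text
t: 26.05
ee_pos: [560.0, -26.1, 35.7]
orientation: [3.133, -0.07, -0.014]
ft_force: [-17.6, -36.7, 21.2]
width: 9.6
grasp_force: 30.0
```

```bash
python3 -c "
from h import *
look(['blank_corner','fixture_corner'],'w12')
from scipy.spatial.transform import Rotation as R
o=ctrl.get_obs(); print(o['ee_pos'],o['ft_force'],o['moment'],o['t'],o['grasp_force'])
T=R.from_rotvec(o['orientation']).as_matrix(); print(T)
p=np.array(json.load(open('w12.json'))['P'])
g=[]
for t in('w11','w12'):
  p=np.array(json.load(open(t+'.json'))['P']); r=rect(cv2.imread(f'pics/{t}.png'),p,25,610,70,120,100,6); cv2.imwrite(f'pics/rc{t}.png',r)
  g.append(r[330:400,150:260].mean((0,2))[::4].round(0)); print(g[-1])
"
```

```text
blank_corner [(array([153.4, 173.2]), 0.62)]
fixture_corner [(array([152.1, 172.6]), 0.6)]
[560.00372257 -26.17714013  35.73327885] [ 3.13293329 -0.07004016 -0.01389638] 26.2 10.016897115717336
[560.00372257 -26.17714013  35.73327885] [-17.20356426 -36.64821642  21.62119   ] [-6.47712574e+00  3.26297740e+00 -4.54138515e-04] 26.2 30.025998651981354
[[ 0.99896162 -0.0446535  -0.00904178]
 [-0.04472308 -0.99897017 -0.00764541]
 [-0.00869107  0.00804184 -0.99992989]]
[120. 119. 122. 128. 130. 132. 133. 132. 126. 110.  96. 127. 164. 175.
 176. 176. 176. 177. 180. 182. 182. 182. 182. 182. 182. 182. 177. 168.]
[126. 126. 127. 129. 130. 132. 134. 132. 127. 113. 115. 152. 175. 181.
 182. 182. 182. 182. 182. 182. 180. 170. 162. 161. 160. 164. 188. 208.]
```

Call:
{"op": "apply_moves", "data": {
  "targets": [
    {"tx": 0,"ty": -0.0005,"tz": 0,"spin": 0},
    {"tx": 0,"ty": -0.001,"tz": 0,"spin": 0},
    {"tx": 0,"ty": -0.001,"tz": 0,"spin": 0},
    {"tx": 0,"ty": -0.001,"tz": 0,"spin": 0},
    {"tx": 0,"ty": -0.001,"tz": 0,"spin": 0},
    {"tx": 0,"ty": -0.001,"tz": 0,"spin": 0},
    {"tx": 0,"ty": -0.001,"tz": 0,"spin": 0},
    {"tx": 0,"ty": -0.001,"tz": 0,"spin": 0}
  ]
}}

```text
t: 27.0
ee_pos: [559.9, -26.2, 35.7]
orientation: [3.134, -0.071, -0.014]
ft_force: [-16.8, -30.4, 21.9]
width: 9.6
grasp_force: 30.0
```

```bash
python3 -c "
from h import *
from scipy.spatial.transform import Rotation as R
o=ctrl.get_obs(); print(o['ee_pos'],o['ft_force'],o['moment'],o['t'],o['grasp_force'],o['qvel'])
print(R.from_rotvec(o['orientation']).as_matrix())
im=ctrl.get_image('side'); 
d=ctrl.pinpoint('finished','side'); print([(x['uv'],x['score']) for x in d[:2]])
"
```

```text
[559.92942201 -26.19310274  35.68015927] [-16.80341526 -30.37939362  21.90317484] [-5.59003736  3.25128122 -0.03687573] 27.0 30.031351000070572 [-0.00095553 -0.00140998  0.00075181  0.00018408 -0.00065924 -0.00108157]
[[ 0.99894715 -0.04495807 -0.00912984]
 [-0.04501786 -0.99896534 -0.00645306]
 [-0.00883027  0.00685727 -0.9999375 ]]
[([228.8, 143.2], 0.63), ([250.3, 178.4], 0.36)]
```

Forces are steady. The pinpointed corner shifted 4 px sideways relative to the gripper during the hard y push, so I'll check numerically whether the bracket pitched in the hand.

```bash
python3 -c "
from h import *
cv2.imwrite('pics/w13.png',ctrl.get_image('wrist')[:,:,::-1])
for n in ('blank_corner','blank_upright','blank'): print(n,[(np.round(x['uv'],1),round(x['score'],2)) for x in ctrl.pinpoint(n,'wrist')[:1]])
G={t:cv2.cvtColor(cv2.imread(f'pics/{t}.png'),6) for t in('w10','w11','w12','w13')}
# project model points for the held bracket (w11: TCP at upright centre) to know where edges lie
a=np.array(json.load(open('w11.json'))['P']); th=np.radians(-2.7); Rz=np.array([[np.cos(th),-np.sin(th)],[np.sin(th),np.cos(th)]])
o=np.array([559.6,-27.46])+Rz@[-.8,30]
for q in [(25,35,10),(-25,35,10),(25,-25,60),(-25,-25,60),(25,-35,60),(-25,-35,60),(25,-25,10)]:
    print(q,proj(a,np.r_[o+Rz@q[:2],15+q[2]]).round(1))
# patch shifts relative to w11
from itertools import product
P0={'toe':(120,180,80,60),'top':(225,240,60,70),'fingerL':(195,215,30,60),'fingerR':(285,215,35,60)}
for n,(x,y,w,h) in P0.items():
    T=G['w11'][y:y+h,x:x+w]
    for t in('w10','w12','w13'):
        (dx,dy),r=cv2.phaseCorrelate(np.float32(cv2.Sobel(T,cv2.CV_32F,1,0)),np.float32(cv2.Sobel(G[t][y:y+h,x:x+w],cv2.CV_32F,1,0)),cv2.createHanningWindow((w,h),cv2.CV_32F)); print(n,t,round(dx,2),round(dy,2),round(r,2))
for t in G: print(t,'row260',G[t][262,225:300:3])
for t in G: print(t,'row200',G[t][200,120:190:3])
"
```

```text
blank_corner []
blank_upright [(array([257.1, 257.9]), 0.8)]
blank [(array([209., 213.]), 0.97)]
(25, 35, 10) [146.3 176.9]
(-25, 35, 10) [153.5 252.4]
(25, -25, 60) [243.9 205.9]
(-25, -25, 60) [245.  300.3]
(25, -35, 60) [265.9 205.9]
(-25, -35, 60) [265.  300.3]
(25, -25, 10) [246.8 176.9]
toe w10 -0.03 1.82 0.24
toe w12 2.02 0.07 0.45
toe w13 1.95 0.23 0.47
top w10 0.06 -0.17 0.63
top w12 0.04 -0.09 1.01
top w13 -0.05 -0.16 1.02
fingerL w10 0.5 -1.46 0.42
fingerL w12 0.0 -0.28 0.99
fingerL w13 0.03 -0.37 1.01
fingerR w10 -6.67 6.85 0.67
fingerR w12 0.91 -0.24 1.02
fingerR w13 1.11 -0.23 1.2
w10 row260 [ 33  34  34  32  30  21  12 124 161 158 155 157 158 160  34  12  26  31
  34  30  33  31  33  36  49]
w11 row260 [ 34  32  32  31  32  19  17 121 161 155 158 158 162 160  32  19  35  32
  32  30  30  32  34  35  33]
w12 row260 [ 29  25  29  29  29  24  14  88 161 156 157 154 159 161  35  13  26  33
  33  33  30  28  33  30  32]
w13 row260 [ 33  28  35  31  36  18  14 114 162 158 159 157 160 161  34  16  27  32
  34  36  32  26  32  25  30]
w10 row200 [101  98 208 213 212 197 192 126 117 118 145 161 158 160 158 162 160 162
 161 159 161 160 162 162]
w11 row200 [116 119  80  53  72 117 118 120 119 102 139 157 156 159 159 157 161 157
 161 160 159 160 161 159]
w12 row200 [116 117 117  70  53  92 120 118 118 118  89 158 158 159 160 158 163 158
 155 158 157 161 156 159]
w13 row200 [117 120 116  68  54  94 121 115 118 119  89 157 159 159 159 157 157 160
 158 160 160 155 159 159]
```

Relative to the gripper the upright moved under 0.3 px and the toe about 1 px. The pitch is therefore small, around 0.01–0.02 rad, and the end-rail gap is closed. I'll ease the y push slightly for more tilt margin; by the force balance the end rail still gets more than 10 N.

Call:
{"op": "apply_moves", "data": {
  "targets": [
    {"tx": 0,"ty": -0.0005,"tz": 0,"spin": 0},
    {"tx": 0,"ty": -0.001,"tz": 0,"spin": 0},
    {"tx": 0,"ty": -0.001,"tz": 0,"spin": 0},
    {"tx": 0,"ty": -0.001,"tz": 0,"spin": 0},
    {"tx": 0,"ty": -0.001,"tz": 0,"spin": 0},
    {"tx": 0,"ty": -0.001,"tz": 0,"spin": 0},
    {"tx": 0,"ty": -0.001,"tz": 0,"spin": 0},
    {"tx": 0,"ty": -0.001,"tz": 0,"spin": 0}
  ]
}}

```text
t: 28.1
ee_pos: [559.9, -26.2, 35.6]
orientation: [3.135, -0.071, -0.014]
ft_force: [-17.5, -25.8, 21.5]
width: 10.4
grasp_force: 30.0
```

```bash
python3 -c "
from h import *
o=ctrl.get_obs(); print(o['ee_pos'],o['orientation'],o['ft_force'],o['t'],o['grasp_force'])
g=cv2.cvtColor(ctrl.get_image('wrist'),7); print(g[200,120:190:3],g[262,225:300:3])
"
```

```text
[559.91308923 -26.23491992  35.63686336] [ 3.13529476 -0.07106442 -0.01419824] [-17.50786292 -25.77813363  21.46641893] 28.1 30.03717988729477
[119 118 114  68  50  90 119 118 119 121  90 155 159 160 159 161 158 159
 159 157 159 156 159 160] [ 29  35  30  32  32  30  10 116 162 159 158 157 158 160  33  14  29  32
  32  29  31  32  31  32  34]
```

Steady, with about 17 N in x, 26 N in y and 21 N down, so I'm handing in.

```bash
python3 -c "
from workcell import ctrl
print(ctrl.close_job())"
```

```text
the job is handed in; nothing more can be done
None
```

The finished bracket stands let go in the tray's free half, and the job was handed in with the blank held in the corner, wrist forces about 17 N towards the back rail and 26 N towards the end rail; rail forces and tilt (about 0.01–0.02 rad) are inferred, and hand-in returned no verdict.

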